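# Hold the sample box open, just below the lid's balance point

## Robot

A 6-joint arm with a two-finger parallel gripper is mounted at the origin on the work surface. World frame = base frame: x ahead of the robot, y to its left, z up, the work surface at z = 0. Lengths are in m, angles in rad, forces in N, time in s.
With the tool pointing down it reaches from about 0.35 to 0.975 m from the base axis. Payload 4.9 kg.
Tool frame: the origin (TCP) lies at the very end of the fingers, on their centre line; the grasp point (between the pads) lies 19 mm behind it (manip.hold_point_z is the distance from the TCP to the grasp point, in m); z points along the fingers, x is the direction in which the jaws open and shut, and the axes are right-handed (so a half turn about z gives the same grasp; the last joint's range is limited). The gripper opens to 85 mm and grips with 20 to 120 N. Pads are 22 mm wide; open, the fingers measure 114 mm over their backs; the gripper's body (76 mm by 85 mm) begins 54 mm behind the grasp point. The pads swing forward as they close: fully open they stand 13 mm farther back than shut.
Start: joints at [1.06, 0.053, 1.613, -0, 1.476, -0.119], TCP at [0.239, 0.578, 0.231] pointing down, gripper open.
Joint ranges: [-3.01, 3.01], [-1.01, 2.22], [0.06, 2.58], [-1.02, 4.17], [0.09, 2.62], [-3.14, 3.14]. Speed limits (rad/s): [2.57, 2.57, 3.14, 3.14, 3.14, 3.14].

## Interface

Orientations are given as a unit quaternion [w, x, y, z].
In Python, from plant import manip gives the robot as it stands.
- The arm moves only by the shell command python3 -m handwheel 'ROWS' [OPENING]. ROWS is JSON, a list of rows, each an object of numbers: "dx", "dy", "dz": the shift along the tool's x, y, z in m; "ax", "ay", "az": the turn, a rotation vector about the tool's x, y, z in rad. In form: [{"dx": .., "dy": .., "dz": .., "ax": .., "ay": .., "az": ..}, ...]. A call has 1 to 5 rows; each row is the pose to reach, as a shift and turn from the pose commanded when the call began, along the tool's axes at that moment; what a row does not reach only later rows make up. A row lasts 1/8 s, in which the tool goes at most 62.5 mm and 10.7 degrees, less where a joint would pass 70% of its speed; a pose out of reach is approached as far as the arm can. A call with a gripper value outside its range is refused whole. OPENING is the closure in counts, from 0 (fully open) to 255 (shut), set as the call begins (- or left out, the last holds). The fingers move at their own pace and stop on an object; the grip force is fixed at half the most. Time passes only in rows, so rows that repeat a pose let the fingers close. It gives the time, the measured TCP pose, the force and the opening at its end, in the units of the state.
- manip.state(): the state, without advancing time (a new reading comes with each control period).
- manip.grab_frame(name): name is "side" or "top"; returns a dict with "image" (420x560x3 uint8, blue, green, red), "z_map" (420x560 float32, m along the optical axis (not along the pixel's ray), 0 where there is no reading), "K" (3x3 intrinsics, pixels), "k1" (the pictures are not rectified: a ray, as slopes to the right and down, at radius r is drawn at 1 + k1 r^2 times it, then the intrinsics apply), "xyz" and "rotation" of the camera in the world. Camera axes: x right, y up, looking along -z (the intrinsics and any distortion apply to the point x, -y, -z); pixel columns grow to the right and rows downward; lengths in m; the calibration is good to about 2 mm. A picture is of the moment at which its call begins.
- manip.job_done(): hands the job in, once; it reports no verdict.
The state is a dict: "time": time; "joint_pos": joint angles; "joint_vel": joint speeds; "joint_efforts": joint torques, N m; "tool_pos": TCP position; "tool_rot": TCP orientation; "contact_force": force on the tool from outside, world axes, zero at the start; "ft_torque": the same for the moment, N m; "gripper_width": opening from 0.0 (shut) to 1.0 (fully open).
Only numpy, scipy, OpenCV 4.12 (cv2) and the standard library are available. Lean on these libraries where they do the work, as an engineer would, in place of code of your own. Each camera call takes 0.05 s, during which the arm holds its last target.

## Task

A colleague wants to load the sample box, and its lid must fall shut by itself the moment you let go. Press the release lever on the side of the box down until it clicks and stays down by itself, then take the lid by its steel grab bar, raise it clearly past its balance point, bring it back and finish while still holding it still by the bar just below the balance point (within about ten degrees). Leave the spare tube rack, the bottle and the swab box where they stand.

Things in the scene. Friction and masses are not known exactly. Their poses are not given: they have to be found in the camera images.
- sample_box: Fixed grey box, 200 (its x, front to back) by 300 (y) by 100 mm high, origin at the centre of its underside on the table; y points to its left, z up. A lever sits on its right (-y) side, a grab bar along the front of its lid. The rack of tubes inside reaches no higher than the walls.
- lid_hinge (a point): Middle of the lid's hinge axis at the box's far top edge, 107 mm above the table, 105 mm behind (+x of) the box's middle. Axes are the box's: x from front (bar side) to back, y along the hinge axis, z up. The white lid is a slab 208 x 304 x 12 mm that reaches 207 mm forward of the axis.
- grab_bar (a point): Middle of the steel bar (12 mm diameter, 116 mm long) that lies along y before the lid's front edge; 250 mm from the hinge axis, 107 mm above the table when shut. End stays leave 104 mm clear between them and 39 mm between bar and lid edge; free space below. Its axes turn with the lid: x points from bar to hinge axis, y along the bar.
- lid (a joint): Lid angle, rad: 0 shut, grows as the bar goes up and back over the hinge; stop at 1.32. A spring in the hinge carries part of its weight. Balance point at 1.05 (60 degrees): below it the lid falls shut (2 to 3 N upward at the bar lifts it), above it it springs up to the stop (up to 1.5 N at the bar). No friction: it stays nowhere between. While the lever is up a hook keeps it shut (gives 0.02).
- lever_pad (a point): Top centre of the black pad (34 x 36 x 8 mm) at the front end of the steel release lever, 145 mm in front of the box's middle and 200 mm to its right. Pad top 110 mm above the table when up, 58 mm at the stop, 62 mm when held down. The lever turns about an axle parallel to y, 125 mm behind the pad and 45 mm below its top; on the way down the pad moves forward by under 10 mm.
- lever (a joint): Lever angle, rad: 0 up (lid locked), grows as the pad is pressed down, stop at 0.40. Let go before about 0.27 it springs back up; past that a detent holds it, and when let go it stays at about 0.37 with the lid free. Pressing takes 1 N at first, about 4 N at the detent (felt from 0.13 on) and 2 N beyond. Pulling up at the pad by 2 N undoes it.
- spare_rack: Bystander: white foam rack 102 x 146 mm full of capped tubes, 87 mm high, to the left of the box; origin at its underside. Leave alone.
- gel_bottle: Bystander: clear bottle 56 mm in diameter, 150 mm high, to the left of the box, near its front; origin at its underside. Leave alone.
- swab_box: Bystander: cardboard box 100 x 80 x 70 mm, to the right of the box, behind the lever; origin at its underside. Leave alone.

How it is judged:
On the way, in this order (a step that is already met when the one before it is completed fails the run):
1. the release lever is pressed down past its detent (over 0.33 rad) while the lid is still shut (value of joint lever above 0.33 rad and value of joint lid below 0.08 rad), for 0.2 s.
2. the lid is past its balance point (over 1.11 rad), with the lever down (value of joint lid above 1.11 rad and value of joint lever above 0.33 rad), for 0.1 s.
At the end, for the whole second after the job is handed in: The lid stands still (under 0.06 rad/s) between 0.82 and 1.03 rad, that is 1 to 13 degrees below its balance point at 1.05 rad, carried by the fingers at the grab bar (over 0.05 N on the box's parts, bar within 60 mm of the grasp point), and the release lever stays down (over 0.33 rad) (value of joint lid between 0.82 and 1.03 rad and velocity of joint lid between -0.06 and 0.06 rad/s and value of joint lever above 0.33 rad and contact force between the fingers and sample_box above 0.05 N and distance between the grasp point and grab_bar below 0.06 m); the arm keeps its last pose, push and grip.
It fails at once if the spare rack is moved by over 30 mm (distance of spare_rack from where it was at the start of the episode above 0.03 m).
It fails at once if the bottle is moved by over 30 mm or tipped over (distance of gel_bottle from where it was at the start of the episode above 0.03 m or angle between gel_bottle's own z axis and vertical above 0.5 rad).
It fails at once if the swab box is moved by over 30 mm (distance of swab_box from where it was at the start of the episode above 0.03 m).
It also fails if it takes over 53 s, if anything falls off the work surface, if the arm or the gripper's body presses on something with over 40 N, if the wrist force passes 120 N, or if a joint passes its speed limit or range.

## Working session

There is one attempt and no reset: what is moved stays moved. The work goes in short steps, Python scripts to look and compute and a shell command to move; the robot and the scene stay as the last step left them, time stands still between calls to the robot, and variables do not carry over. Pictures are saved under pics/ and viewed, and the job is handed in when it is done.

```bash
ls; mkdir -p pics; python3 - <<'E'
from plant import manip
import cv2,numpy as np
s=manip.state();print(s)
for n in("side","top"):
    f=manip.grab_frame(n);cv2.imwrite(f"pics/{n}0.png",f["image"]);np.savez(f"{n}0.npz",**f)
    print(n,f["K"],f["k1"],f["xyz"],f["rotation"])
E
```

```text
pics
{'time': 0.0, 'joint_pos': array([ 1.06000851e+00,  5.33414326e-02,  1.61432424e+00,  5.48229076e-06,
        1.47599275e+00, -1.18990768e-01]), 'joint_vel': array([-0.00117265, -0.00118917, -0.00182109, -0.00042931,  0.00074115,
       -0.00017546]), 'joint_efforts': array([-2.07628385e-03, -3.93658769e+01, -3.70184040e+01, -1.53627734e-04,
        6.81177320e-03, -1.89747840e-05]), 'tool_pos': array([0.23833702, 0.57708636, 0.23005452]), 'tool_rot': array([ 4.65815853e-04,  8.31218659e-01,  5.55944669e-01, -9.21886172e-04]), 'contact_force': array([ 1.51855502,  0.45973004, -0.2867802 ]), 'ft_torque': array([-0.01783466,  0.03594092,  0.01523707]), 'gripper_width': 1.0009228703772222}
side [[507.34191777   0.         281.91805281]
 [  0.         507.34191777 214.7315181 ]
 [  0.           0.           1.        ]] 0.05381623206714782 [ 0.30511575 -0.58738005  0.93649774] [ 0.91722733  0.33024195 -0.07732997 -0.20893623]
top [[483.48773271   0.         271.3377069 ]
 [  0.         483.48773271 206.19836544]
 [  0.           0.           1.        ]] -0.11471760935982406 [0.36103187 0.02924135 1.31545651] [-0.70162381 -0.06346578  0.06558241  0.7066789 ]
```

View pics/side0.png

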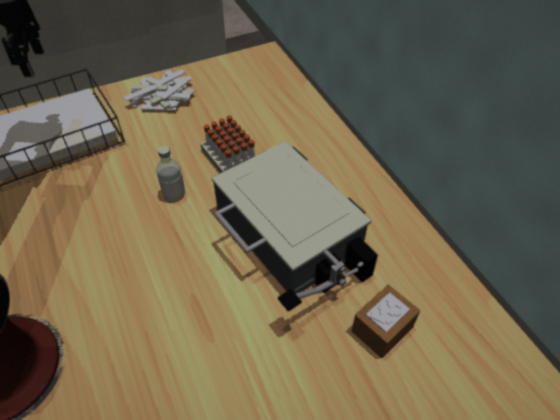

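View pics/top0.png

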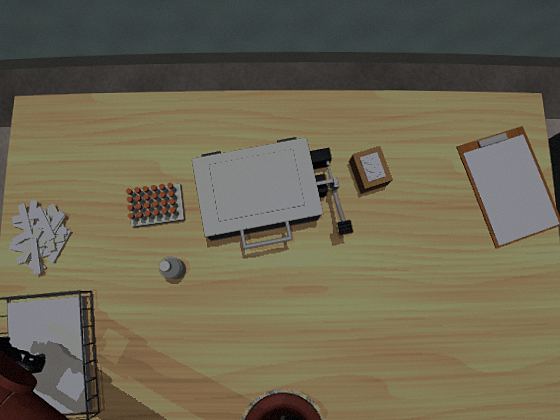

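The side view shows the box with its bar at about (240,230) and the black lever pad at (290,298). In the top view the lid spans (195–322, 140–237), with the bar at (266,243), the pad at (345,228) and the swab box at (371,170). Next I'll measure these.

```bash
cat > h.py <<'E'
import numpy as np,cv2
from scipy.spatial.transform import Rotation as R
def rot(q): return R.from_quat([q[1],q[2],q[3],q[0]]).as_matrix()
def rays(f,uv):
    uv=np.asarray(uv,float).reshape(-1,1,2)
    s=cv2.undistortPoints(uv,f["K"],np.array([float(f["k1"]),0,0,0])).reshape(-1,2)
    return np.c_[s[:,0],-s[:,1],-np.ones(len(s))]@rot(f["rotation"]).T
def plane(f,uv,z):
    d=rays(f,uv);return f["xyz"]+d*((z-f["xyz"][2])/d[:,2])[:,None]
def depth(f,uv):
    uv=np.asarray(uv,int);d=rays(f,uv);return f["xyz"]+d*f["z_map"][uv[:,1],uv[:,0]][:,None]
def cloud(f):
    h,w=f["z_map"].shape;v,u=np.mgrid[:h,:w]
    return depth(f,np.c_[u.ravel(),v.ravel()]).reshape(h,w,3)
def project(f,p):
    c=(np.asarray(p)-f["xyz"])@rot(f["rotation"]);s=c[:,:2]/-c[:,2:]*[1,-1]
    s=s*(1+float(f["k1"])*(s**2).sum(1))[:,None];return s*f["K"][0,0]+[f["K"][0,2],f["K"][1,2]]
E
python3 - <<'E'
from h import *
for n in("top","side"):
    f=np.load(n+"0.npz");P=cloud(f);ok=f["z_map"]>0
    g=f["image"].astype(int);
    m=(ok&(P[...,2]>.108)&(P[...,2]<.13)&(g.min(2)>90)&(P[...,0]>.3)).astype(np.uint8)
    m=cv2.morphologyEx(m,cv2.MORPH_OPEN,np.ones((5,5)))
    c=max(cv2.findContours(m,0,1)[0],key=cv2.contourArea)
    z=P[...,2][m>0];print(n,"lid z",np.median(z))
    w=plane(f,c.reshape(-1,2),np.median(z))[:,:2]
    r=cv2.minAreaRect((w*1000).astype(np.float32));print(r);print(cv2.boxPoints(r))
    mb=(ok&(g.max(2)<45)&(P[...,2]>.09)&(P[...,2]<.13)).astype(np.uint8)
    for c in cv2.findContours(mb,0,1)[0]:
        if cv2.contourArea(c)>40:
            mm=np.zeros_like(mb);cv2.drawContours(mm,[c],-1,1,-1);q=P[mm>0];print("black",c.reshape(-1,2).mean(0),q.mean(0),q.min(0),q.max(0))
f=np.load("top0.npz");P=cloud(f)
for u,v in [(345,225),(345,228),(266,244),(242,240),(290,236),(371,168)]: print(u,v,P[v,u])
E
```

```text
top lid z 0.1150254532444015
((635.9314575195312, 62.62104797363281), (207.20301818847656, 302.7115783691406), 10.49106502532959)
[[ 506.50262   192.58269 ]
 [ 561.62103  -105.068565]
 [ 765.3603    -67.34059 ]
 [ 710.2419    230.31067 ]]
black [344.56521739 227.        ] [ 0.5280099  -0.15835233  0.11830563] [ 0.36103187 -0.17768471  0.10305599] [0.54731647 0.02924135 1.31545651]
side lid z 0.11426539060333579
((635.5162353515625, 61.270225524902344), (209.52268981933594, 303.2216491699219), 10.624652862548828)
[[ 504.59778  190.96657]
 [ 560.504   -107.0567 ]
 [ 766.4347   -68.42612]
 [ 710.52844  229.59715]]
black [  8.04545455 343.42727273] [ 0.05841924 -0.03308049  0.11536589] [ 0.03363222 -0.58738005  0.08908999] [0.30511575 0.02493222 0.93649774]
black [289.46 299.28] [ 0.52778313 -0.16429651  0.11634393] [ 0.30511575 -0.58738005  0.10470475] [ 0.54600361 -0.14145895  0.93649774]
black [297.53642384 259.51655629] [ 0.58478146 -0.07817957  0.09584585] [ 0.54621723 -0.12243139  0.09001763] [ 0.64513007 -0.00954346  0.10728606]
black [346.79487179 238.47435897] [ 0.70409621 -0.07608077  0.09451547] [ 0.65814764 -0.08470272  0.09001551] [ 0.75589034 -0.06499703  0.10120982]
black [247.34328358 222.07462687] [0.53549782 0.05191537 0.09621536] [0.52575813 0.00077063 0.0900279 ] [0.54529323 0.10496704 0.10690027]
345 225 [ 0.53439455 -0.16106526  0.10883861]
345 228 [ 0.52668935 -0.16074401  0.10924122]
266 244 [0.48711857 0.03879944 0.11608238]
242 240 [0.49845005 0.09904323 0.10786818]
290 236 [ 0.50709035 -0.02134022  0.1130103 ]
371 168 [ 0.69129297 -0.24112276  0.07736452]
```

```bash
cat > go.py <<'E'
import sys
from h import *
from plant import manip
yaw=np.radians(10.55);ex=np.array([np.cos(yaw),np.sin(yaw),0]);ey=np.array([-ex[1],ex[0],0])
hinge=np.array([.7371,.081,.107])
def delta(p,tilt=0):
    """target TCP; tool x along ex, z down; tilt>0 about ey turns z toward ex"""
    s=manip.state();M=rot(s["tool_rot"])
    Z=np.sin(tilt)*ex+np.cos(tilt)*np.array([0,0,-1.]);X=np.cos(tilt)*ex+np.sin(tilt)*np.array([0,0,1.])
    T=np.c_[X,np.cross(Z,X),Z]
    print("t",s["time"],"pos",s["tool_pos"].round(4),"F",s["contact_force"].round(1),"w",round(s["gripper_width"],3))
    print("d",(M.T@(np.array(p)-s["tool_pos"])).round(4),"a",R.from_matrix(M.T@T).as_rotvec().round(3))
if __name__=="__main__":
    a=[float(x) for x in sys.argv[1:]];delta(a[:3],*a[3:])
E
python3 go.py .528 -.161 .26
```

```text
t 0.1 pos [0.2384 0.5771 0.2302] F [-0.4  0.4  0.6] w 0.995
d [-0.5717  0.5495 -0.0289] a [0.001 0.002 0.995]
```

```bash
python3 -m handwheel '[{"dz":-0.03},{"dx":-0.1,"dy":0.1,"dz":-0.03,"az":0.18},{"dx":-0.14,"dy":0.14,"dz":-0.03,"az":0.36},{"dx":-0.18,"dy":0.18,"dz":-0.03,"az":0.54},{"dx":-0.22,"dy":0.22,"dz":-0.03,"az":0.72}]' 255; python3 go.py .528 -.161 .26
```

```text
t 0.1 pos [0.2384 0.5771 0.2302] F [-0.4  0.4  0.6] w 0.995
d [-0.5717  0.5495 -0.0289] a [0.001 0.002 0.995]invalid input at $[0]: expected keys dx, dy, dz, ax, ay, az
```

```bash
python3 -m handwheel '[{"dx":0,"dy":0,"dz":-0.03,"ax":0,"ay":0,"az":0},{"dx":-0.04,"dy":0.04,"dz":-0.03,"ax":0,"ay":0,"az":0.18},{"dx":-0.08,"dy":0.08,"dz":-0.03,"ax":0,"ay":0,"az":0.36},{"dx":-0.12,"dy":0.12,"dz":-0.03,"ax":0,"ay":0,"az":0.54},{"dx":-0.16,"dy":0.16,"dz":-0.03,"ax":0,"ay":0,"az":0.72}]' 255; python3 go.py .528 -.161 .26
```

```text
time: 0.72
tool_pos: [0.3256, 0.3669, 0.2608]
tool_rot: [0.0, 0.974, 0.225, -0.0]
contact_force: [0.3, 0.7, 0.1]
gripper_width: 0.001
t 0.725 pos [0.3256 0.3669 0.2608] F [0.3 0.7 0.1] w 0.001
d [-0.0493  0.5632  0.001 ] a [0.    0.    0.269]
```

```bash
python3 -m handwheel '[{"dx":-0.005,"dy":0.06,"dz":0,"ax":0,"ay":0,"az":0.06},{"dx":-0.01,"dy":0.12,"dz":0,"ax":0,"ay":0,"az":0.12},{"dx":-0.015,"dy":0.18,"dz":0,"ax":0,"ay":0,"az":0.18},{"dx":-0.02,"dy":0.24,"dz":0,"ax":0,"ay":0,"az":0.24},{"dx":-0.025,"dy":0.3,"dz":0,"ax":0,"ay":0,"az":0.27}]' ; python3 go.py .528 -.161 .13
```

```text
time: 1.35
tool_pos: [0.436, 0.0867, 0.261]
tool_rot: [-0.0, 0.996, 0.094, 0.0]
contact_force: [0.6, 1.4, -0.7]
gripper_width: 0.002
t 1.35 pos [0.436  0.0867 0.261 ] F [ 0.6  1.4 -0.7] w 0.002
d [0.044  0.2606 0.131 ] a [-0.    -0.     0.004]
```

```bash
python3 -m handwheel '[{"dx":0,"dy":0,"dz":0,"ax":0,"ay":0,"az":0}]' ; python3 go.py .528 -.161 .13
```

```text
time: 1.48
tool_pos: [0.4366, 0.0853, 0.2608]
tool_rot: [0.0, 0.996, 0.091, -0.0]
contact_force: [-0.6, 0.1, -0.3]
gripper_width: 0.003
t 1.475 pos [0.4366 0.0853 0.2608] F [-0.6  0.1 -0.3] w 0.003
d [0.0456 0.2587 0.1308] a [ 0.     0.001 -0.002]
```

```bash
python3 -m handwheel '[{"dx":0.011,"dy":0.06,"dz":0,"ax":0,"ay":0,"az":0},{"dx":0.022,"dy":0.12,"dz":0,"ax":0,"ay":0,"az":0},{"dx":0.033,"dy":0.18,"dz":0,"ax":0,"ay":0,"az":0},{"dx":0.042,"dy":0.24,"dz":0.02,"ax":0,"ay":0,"az":0},{"dx":0.046,"dy":0.259,"dz":0.06,"ax":0,"ay":0,"az":0}]' ;python3 -m handwheel '[{"dx":0,"dy":0,"dz":0.05,"ax":0,"ay":0,"az":0},{"dx":0,"dy":0,"dz":0.06,"ax":0,"ay":0,"az":0},{"dx":0,"dy":0,"dz":0.06,"ax":0,"ay":0,"az":0}]' ; python3 go.py .527 -.161 .11;  python3 - <<'E'
from h import *
from plant import manip
for n in("side","top"):
    f=manip.grab_frame(n);im=f["image"]
    c=project(f,[[.528,-.161,.11]])[0].astype(int);print(c)
    a,b=max(c[0]-100,0),max(c[1]-75,0);cv2.imwrite(f"pics/{n}1.png",cv2.resize(im[b:b+150,a:a+200],None,fx=3,fy=3))
E
```

```text
time: 2.1
tool_pos: [0.5318, -0.1592, 0.2025]
tool_rot: [0.001, 0.996, 0.094, 0.002]
contact_force: [0.3, 0.7, -0.6]
gripper_width: 0.002
time: 2.48
tool_pos: [0.5298, -0.1561, 0.1414]
tool_rot: [-0.0, 0.995, 0.095, -0.0]
contact_force: [-0.3, -0.4, 0.9]
gripper_width: 0.002
t 2.475 pos [ 0.5298 -0.1561  0.1414] F [-0.3 -0.4  0.9] w 0.002
d [-0.0037  0.0043  0.0314] a [-0.001  0.001  0.006]
[288 299]
[345 227]
```

View pics/side1.png

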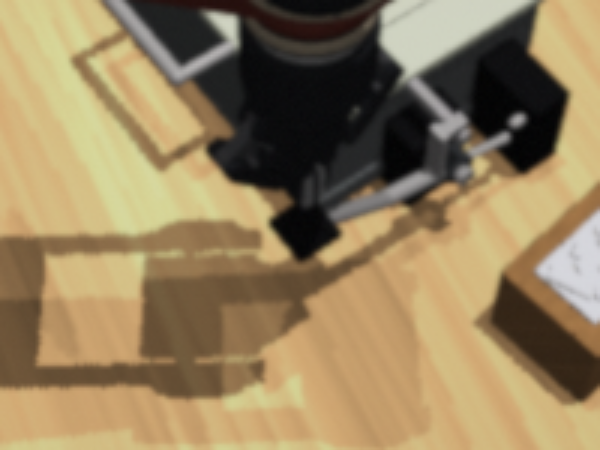

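View pics/top1.png

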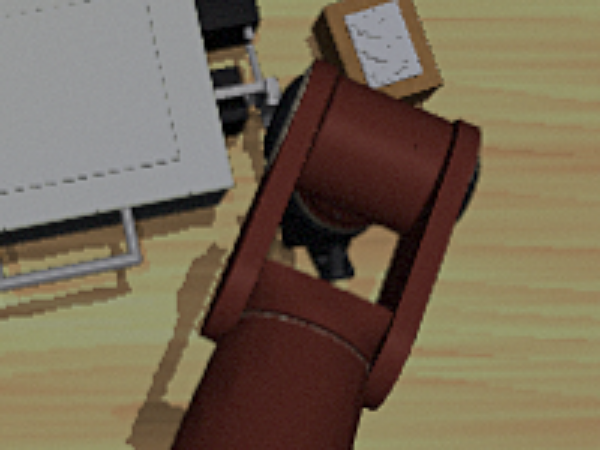

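The side view shows the closed fingertips at (312,195), just above the pad at (305,230). Pressing now.

```bash
python3 -m handwheel '[{"dx":-0.004,"dy":0.004,"dz":0.015,"ax":0,"ay":0,"az":0},{"dx":-0.004,"dy":0.004,"dz":0.03,"ax":0,"ay":0,"az":0},{"dx":-0.005,"dy":0.004,"dz":0.045,"ax":0,"ay":0,"az":0},{"dx":-0.006,"dy":0.004,"dz":0.06,"ax":0,"ay":0,"az":0},{"dx":-0.007,"dy":0.004,"dz":0.07,"ax":0,"ay":0,"az":0}]' ;python3 go.py .521 -.163 .06
```

```text
time: 3.2
tool_pos: [0.5229, -0.1621, 0.0696]
tool_rot: [-0.0, 0.996, 0.094, -0.001]
contact_force: [-1.2, 0.1, 2.1]
gripper_width: -0.002
t 3.2 pos [ 0.5229 -0.1621  0.0696] F [-1.2  0.1  2.1] w -0.002
d [-0.0021  0.0005  0.0096] a [-0.001  0.001  0.005]
```

```bash
python3 -m handwheel '[{"dx":-0.001,"dy":0,"dz":0.005,"ax":0,"ay":0,"az":0},{"dx":-0.002,"dy":0,"dz":0.01,"ax":0,"ay":0,"az":0},{"dx":-0.002,"dy":0,"dz":0.0105,"ax":0,"ay":0,"az":0},{"dx":-0.002,"dy":0,"dz":0.0105,"ax":0,"ay":0,"az":0},{"dx":-0.002,"dy":0,"dz":0.0105,"ax":0,"ay":0,"az":0}]' ;python3 go.py .521 -.163 .06
```

```text
time: 3.82
tool_pos: [0.5219, -0.1628, 0.0612]
tool_rot: [0.0, 0.996, 0.094, 0.0]
contact_force: [0.2, 1.0, 2.1]
gripper_width: -0.003
t 3.825 pos [ 0.5219 -0.1628  0.0612] F [0.2 1.  2.1] w -0.003
d [-0.0009  0.      0.0012] a [ 0.    -0.     0.005]
```

```bash
python3 -m handwheel '[{"dx":0,"dy":0,"dz":0.002,"ax":0,"ay":0,"az":0},{"dx":0,"dy":0,"dz":0.002,"ax":0,"ay":0,"az":0},{"dx":0,"dy":0,"dz":0.002,"ax":0,"ay":0,"az":0}]';python3 -m handwheel '[{"dx":0,"dy":0,"dz":-0.03,"ax":0,"ay":0,"az":0},{"dx":0,"dy":0,"dz":-0.08,"ax":0,"ay":0,"az":0},{"dx":0,"dy":0,"dz":-0.14,"ax":0,"ay":0,"az":0},{"dx":-0.04,"dy":-0.04,"dz":-0.16,"ax":0,"ay":0,"az":0},{"dx":-0.06,"dy":-0.1,"dz":-0.16,"ax":0,"ay":0,"az":0}]' ;python3 go.py .4913 .0352 .22; python3 - <<'E'
from h import *
from plant import manip
for n in("side","top"):
    f=manip.grab_frame(n);im=f["image"];np.savez(n+"2.npz",**f)
    c=project(f,[[.528,-.161,.11]])[0].astype(int)
    a,b=max(c[0]-100,0),max(c[1]-75,0);cv2.imwrite(f"pics/{n}2.png",cv2.resize(im[b:b+150,a:a+200],None,fx=3,fy=3))
E
```

```text
time: 4.2
tool_pos: [0.522, -0.1628, 0.0597]
tool_rot: [0.0, 0.996, 0.094, 0.0]
contact_force: [-2.2, 1.2, 7.9]
gripper_width: 0.007
time: 4.82
tool_pos: [0.4445, -0.0769, 0.2213]
tool_rot: [0.001, 0.996, 0.093, 0.002]
contact_force: [1.0, 1.0, -0.6]
gripper_width: -0.001
t 4.825 pos [ 0.4445 -0.0769  0.2213] F [ 1.   1.  -0.6] w -0.001
d [ 0.0667 -0.1016  0.0013] a [ 0.002 -0.004  0.002]
```

View pics/side2.png

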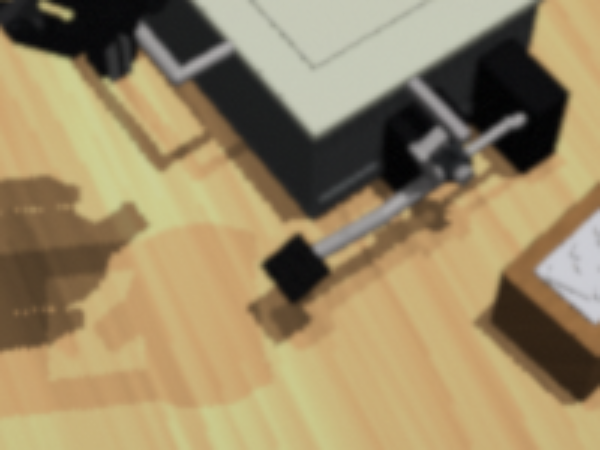

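The side view shows the pad staying down at (296,267), with the lid still shut. Next is the bar position.

```bash
python3 - <<'E'
from go import *
C=hinge
for n in("top0","side0"):
    f=np.load(n+".npz");g=f["image"];h,w=g.shape[:2]
    v,u=np.mgrid[:h,:w];P=plane(f,np.c_[u.ravel(),v.ravel()],.107);q=P-C
    a=(q@ex).reshape(h,w);b=(q@ey).reshape(h,w)
    hsv=cv2.cvtColor(g,cv2.COLOR_BGR2HSV)
    for y in(-.035,-.02,0,.02,.035):
        m=(abs(a+.25)<.022)&(abs(b-y)<.008)&(hsv[...,1]<55)
        m2=m&(hsv[...,2]>90)
        print(n,y,m.sum(),a[m].mean().round(4),m2.sum(),a[m2].mean().round(4) if m2.any() else None)
    m=(abs(a+.25)<.008)&(abs(b)<.09)&(hsv[...,1]<55);print("ends",b[m].min(),b[m].max())
E
python3 go.py .4913 .0352 .16
```

```text
top0 -0.035 28 -0.2482 20 -0.2474
top0 -0.02 30 -0.2479 22 -0.2471
top0 0 27 -0.2481 21 -0.2469
top0 0.02 29 -0.248 20 -0.247
top0 0.035 29 -0.248 21 -0.2472
ends -0.06184801560033729 0.06264091510888402
side0 -0.035 79 -0.2406 26 -0.2465
side0 -0.02 78 -0.241 24 -0.2467
side0 0 76 -0.241 24 -0.2468
side0 0.02 72 -0.241 23 -0.2465
side0 0.035 71 -0.2408 25 -0.2465
ends -0.06209347549801147 0.06670319345138087
t 4.925 pos [ 0.442  -0.0733  0.2182] F [ 1.3 -1.1 -0.9] w 0.002
d [ 0.0691 -0.097   0.0583] a [-0.001 -0.     0.008]
```

```bash
sed -i 's/\.7371,\.081,/.739,.0814,/' go.py; python3 -m handwheel '[{"dx":0.03,"dy":-0.05,"dz":0,"ax":0,"ay":0,"az":0},{"dx":0.071,"dy":-0.097,"dz":0,"ax":0,"ay":0,"az":0},{"dx":0.071,"dy":-0.097,"dz":0.03,"ax":0,"ay":0,"az":0},{"dx":0.071,"dy":-0.097,"dz":0.058,"ax":0,"ay":0,"az":0},{"dx":0.071,"dy":-0.097,"dz":0.058,"ax":0,"ay":0,"az":0}]' 135;python3 go.py .4933 .0356 .088; python3 - <<'E'
from h import *
from plant import manip
for n in("side",):
    f=manip.grab_frame(n);im=f["image"]
    c=project(f,[[.49,.035,.12]])[0].astype(int)
    a,b=max(c[0]-100,0),max(c[1]-75,0);cv2.imwrite(f"pics/{n}3.png",cv2.resize(im[b:b+150,a:a+200],None,fx=3,fy=3))
E
```

```text
time: 5.55
tool_pos: [0.494, 0.0322, 0.1575]
tool_rot: [-0.0, 0.996, 0.094, -0.003]
contact_force: [-0.3, -0.1, -0.1]
gripper_width: 0.469
t 5.55 pos [0.494  0.0322 0.1575] F [-0.3 -0.1 -0.1] w 0.469
d [ 0.0004 -0.0033  0.0695] a [-0.001  0.006  0.005]
```

View pics/side3.png

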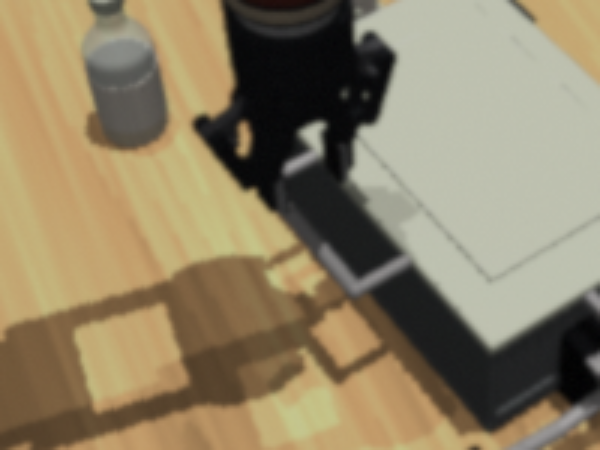

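The fingertips at (270,195) and (342,165) straddle the bar in box x, and the bottle at (125,90) is clear. Descending.

```bash
python3 -m handwheel '[{"dx":0,"dy":-0.003,"dz":0.015,"ax":0,"ay":0,"az":0},{"dx":0,"dy":-0.003,"dz":0.03,"ax":0,"ay":0,"az":0},{"dx":0,"dy":-0.003,"dz":0.045,"ax":0,"ay":0,"az":0},{"dx":0,"dy":-0.003,"dz":0.06,"ax":0,"ay":0,"az":0},{"dx":0,"dy":-0.003,"dz":0.068,"ax":0,"ay":0,"az":0}]';python3 -m handwheel '[{"dx":0,"dy":0,"dz":0,"ax":0,"ay":0,"az":0},{"dx":0,"dy":0,"dz":0,"ax":0,"ay":0,"az":0}]';python3 go.py .4933 .0356 .088; python3 - <<'E'
from h import *
from plant import manip
for n in("side",):
    f=manip.grab_frame(n);im=f["image"]
    c=project(f,[[.49,.035,.12]])[0].astype(int)
    a,b=max(c[0]-100,0),max(c[1]-75,0);cv2.imwrite(f"pics/{n}4.png",cv2.resize(im[b:b+150,a:a+200],None,fx=3,fy=3))
E
```

```text
time: 6.22
tool_pos: [0.4946, 0.0351, 0.0912]
tool_rot: [-0.0, 0.996, 0.094, -0.001]
contact_force: [-0.1, 0.4, -0.9]
gripper_width: 0.47
time: 6.48
tool_pos: [0.4957, 0.0351, 0.0933]
tool_rot: [0.0, 0.996, 0.094, 0.0]
contact_force: [-0.1, 0.7, 0.3]
gripper_width: 0.469
t 6.475 pos [0.4957 0.0351 0.0933] F [-0.1  0.7  0.3] w 0.469
d [-0.0023 -0.001   0.0053] a [ 0.    -0.001  0.005]
```

View pics/side4.png

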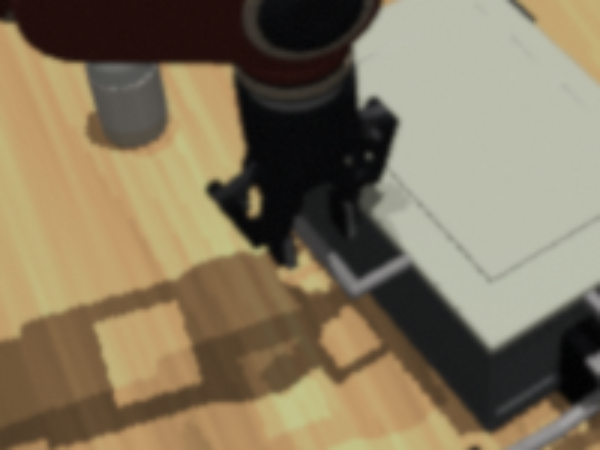

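The fingers straddle the bar, front finger at (285,255) and rear one at (345,230) in the gap. I'll nudge the position and close.

```bash
python3 -m handwheel '[{"dx":-0.002,"dy":-0.001,"dz":0.005,"ax":0,"ay":0,"az":0},{"dx":-0.002,"dy":-0.001,"dz":0.005,"ax":0,"ay":0,"az":0}]';python3 -m handwheel '[{"dx":0,"dy":0,"dz":0,"ax":0,"ay":0,"az":0},{"dx":0,"dy":0,"dz":0,"ax":0,"ay":0,"az":0},{"dx":0,"dy":0,"dz":0,"ax":0,"ay":0,"az":0},{"dx":0,"dy":0,"dz":0,"ax":0,"ay":0,"az":0}]' 255;python3 go.py .4933 .0356 .088
```

```text
time: 6.78
tool_pos: [0.4927, 0.0358, 0.0874]
tool_rot: [-0.0, 0.996, 0.094, -0.0]
contact_force: [-0.4, 0.3, 0.4]
gripper_width: 0.468
time: 7.28
tool_pos: [0.4925, 0.0356, 0.0877]
tool_rot: [0.0, 0.996, 0.094, -0.001]
contact_force: [-5.0, -2.0, 2.9]
gripper_width: 0.115
t 7.275 pos [0.4925 0.0356 0.0877] F [-5.  -2.   2.9] w 0.115
d [ 0.0008  0.0002 -0.0003] a [-0.     0.002  0.005]
```

```bash
python3 -m handwheel '[{"dx":0.001,"dy":0,"dz":-0.01,"ax":0,"ay":0,"az":0},{"dx":0.002,"dy":0,"dz":-0.025,"ax":0,"ay":0,"az":0},{"dx":0.004,"dy":0,"dz":-0.0397,"ax":0,"ay":0,"az":0},{"dx":0.008,"dy":0,"dz":-0.0594,"ax":0,"ay":0,"az":0},{"dx":0.0135,"dy":0,"dz":-0.0786,"ax":0,"ay":0,"az":0}]';python3 go.py .4933 .0356 .088; python3 - <<'E'
from h import *
from plant import manip
for n in("side",):
    f=manip.grab_frame(n);cv2.imwrite(f"pics/{n}5.png",f["image"])
E
```

```text
time: 7.9
tool_pos: [0.5043, 0.0378, 0.1667]
tool_rot: [0.0, 0.996, 0.094, -0.003]
contact_force: [-6.5, -3.5, -1.7]
gripper_width: 0.119
t 7.9 pos [0.5043 0.0378 0.1667] F [-6.5 -3.5 -1.7] w 0.119
d [-0.0108  0.0001  0.0788] a [0.    0.006 0.005]
```

View pics/side5.png

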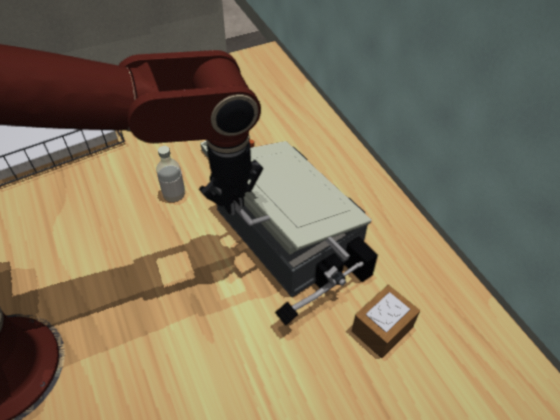

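The lid is rising with the bar at about (240,210), and the pad is still down at (287,313). Continuing along the arc.

```bash
python3 -m handwheel '[{"dx":0.007,"dy":0,"dz":-0.0187,"ax":0,"ay":0,"az":0},{"dx":0.0155,"dy":0,"dz":-0.0368,"ax":0,"ay":0,"az":0},{"dx":0.0255,"dy":0,"dz":-0.0542,"ax":0,"ay":0,"az":0},{"dx":0.0368,"dy":0,"dz":-0.0707,"ax":0,"ay":0,"az":0},{"dx":0.0494,"dy":0,"dz":-0.0862,"ax":0,"ay":0,"az":0}]';python3 - <<'E'
from go import *
s=manip.state();q=s["tool_pos"]-hinge;q=q+np.array([0,0,.0193]);print("theta",np.arctan2(q[2],-q@ex),"r",np.hypot(q[2],q@ex),q@ey,s["contact_force"],s["ft_torque"])
E
```

```text
time: 8.57
tool_pos: [0.5529, 0.0468, 0.2561]
tool_rot: [0.001, 0.996, 0.094, -0.003]
contact_force: [-13.0, -3.4, 8.2]
gripper_width: 0.115
theta 0.7271665577226603 r 0.25337819425948327 0.00010669245428684276 [-13.03865307  -3.44796208   8.19030957] [-0.69386224  2.61504771 -0.08660752]
```

```bash
python3 -m handwheel '[{"dx":0.0125,"dy":0,"dz":-0.0158,"ax":0,"ay":0,"az":0},{"dx":0.0272,"dy":0,"dz":-0.0291,"ax":0,"ay":0,"az":0},{"dx":0.0431,"dy":0,"dz":-0.0413,"ax":0,"ay":0,"az":0},{"dx":0.0599,"dy":0,"dz":-0.0521,"ax":0,"ay":0,"az":0},{"dx":0.0775,"dy":0,"dz":-0.0615,"ax":0,"ay":0,"az":0}]';cat > th.py <<'E'
from go import *
s=manip.state();q=s["tool_pos"]-hinge;q=q+np.array([0,0,.0193]);F=s["contact_force"];th=np.arctan2(q[2],-q@ex)
print("theta",th,"r",np.hypot(q[2],q@ex),q@ey,"outward F",-np.cos(th)*(F@ex)+np.sin(th)*F[2],"tang",np.sin(th)*(F@ex)+np.cos(th)*F[2],s["ft_torque"])
E
python3 th.py
```

```text
time: 9.2
tool_pos: [0.6319, 0.0616, 0.3197]
tool_rot: [0.001, 0.996, 0.094, 0.002]
contact_force: [-7.0, -3.4, 11.8]
gripper_width: 0.111
theta 1.1319954446476144 r 0.2562628445568943 0.00017100068993082876 outward F 13.8687193204529 tang -1.7575085771105714 [-0.58133693  1.41641026 -0.05942987]
```

```bash
python3 -m handwheel '[{"dx":0.0087,"dy":0,"dz":-0.006,"ax":0,"ay":0,"az":0},{"dx":0.0175,"dy":0,"dz":-0.01,"ax":0,"ay":0,"az":0},{"dx":0.0175,"dy":0,"dz":-0.01,"ax":0,"ay":0,"az":0}]'
python3 th.py; python3 - <<'E'
from h import *
from plant import manip
for n in("side","top"):
    f=manip.grab_frame(n);cv2.imwrite(f"pics/{n}6.png",f["image"]);np.savez(n+"6.npz",**f)
E
```

```text
time: 9.57
tool_pos: [0.6497, 0.065, 0.3272]
tool_rot: [0.001, 0.996, 0.094, 0.003]
contact_force: [-0.6, -3.8, 6.4]
gripper_width: 0.114
theta 1.2083334708909794 r 0.25612972751702 0.00023685693039349198 outward F 6.474711203327697 tang 1.0534510005521984 [-0.55355014  0.23148833 -0.1385035 ]
```

View pics/side6.png

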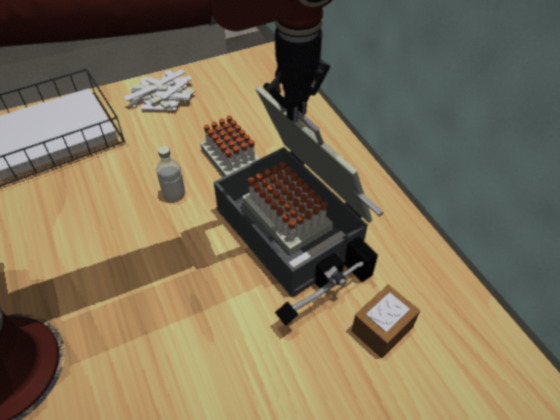

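View pics/top6.png

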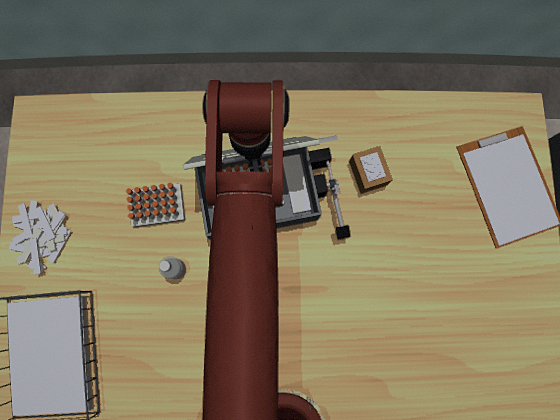

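The side view shows the lid up, its underside running (265–380, 95–212), with the pad down at (287,313) and the bystanders unmoved. I'll measure the lid angle from the depth on the lid.

```bash
cat > ang.py <<'E'
import sys
from go import *
def ang(f):
    P=cloud(f);g=f["image"].astype(int)
    q=P-hinge;b=np.stack([q@ex,q@ey,q[...,2]],-1)
    m=(f["z_map"]>0)&(abs(b[...,1])<.145)&(b[...,2]>.04)&(b[...,2]<.19)&(b[...,0]>-.2)&(b[...,0]<.03)&(g.min(2)>60)&(g.max(2)-g.min(2)<45)
    p=b[m]
    for i in range(4):
        c=p.mean(0);w,V=np.linalg.eigh(np.cov((p-c).T));n=V[:,0];r=(p-c)@n;p=p[abs(r)<max(.003,2*r.std())] if i<3 else p
    n=n*np.sign(n[2]);print("lid n",n.round(3),"angle",np.arctan2(n[0] if n[2]>=0 else -n[0],n[2]).round(4),"N",len(p),"rms",r.std().round(4))
    # lever pad height
    k=project(f,[np.array([.521,-.163,.062])])[0].astype(int)
    z=P[k[1]-3:k[1]+4,k[0]-3:k[0]+4,2];print("pad z",np.median(z))
if __name__=="__main__":
    f=manip.grab_frame("side") if len(sys.argv)<2 else np.load(sys.argv[1]);ang(f)
    if len(sys.argv)<2: cv2.imwrite("pics/side_t%d.png"%(100*manip.state()["time"]),f["image"])
E
python3 ang.py side6.npz; python3 ang.py side0.npz
```

```text
lid n [0.935 0.003 0.354] angle 1.2093 N 109 rms 0.001
pad z 0.06580413736345936ang.py:9: RuntimeWarning: Mean of empty slice.
  c=p.mean(0);w,V=np.linalg.eigh(np.cov((p-c).T));n=V[:,0];r=(p-c)@n;p=p[abs(r)<max(.003,2*r.std())] if i<3 else p
  ret = um.true_divide(
  avg = a.mean(axis, **keepdims_kw)
ang.py:9: RuntimeWarning: Degrees of freedom <= 0 for slice
  c=p.mean(0);w,V=np.linalg.eigh(np.cov((p-c).T));n=V[:,0];r=(p-c)@n;p=p[abs(r)<max(.003,2*r.std())] if i<3 else p
  c *= np.true_divide(1, fact)
  c *= np.true_divide(1, fact)
Traceback (most recent call last):
  File "ang.py", line 15, in <module>
    f=manip.grab_frame("side") if len(sys.argv)<2 else np.load(sys.argv[1]);ang(f)
                                                                            ~~~^^^
  File "ang.py", line 9, in ang
    c=p.mean(0);w,V=np.linalg.eigh(np.cov((p-c).T));n=V[:,0];r=(p-c)@n;p=p[abs(r)<max(.003,2*r.std())] if i<3 else p
                    ~~~~~~~~~~~~~~^^^^^^^^^^^^^^^^^
numpy.linalg.LinAlgError: Eigenvalues did not converge
```

```bash
python3 - <<'E'
from go import *
for n in("side0","side6","top0","top6"):
    f=np.load(n+".npz");P=cloud(f);g=f["image"].astype(int)
    k=project(f,[[.528,-.161,.109 if n[-1]=="0" else .064]])[0].astype(int)
    m=np.zeros(g.shape[:2],bool);m[k[1]-12:k[1]+13,k[0]-12:k[0]+13]=1
    m&=(g.max(2)<45)&(P[...,2]>.04)&(P[...,2]<.13)
    p=P[m];b=p-hinge;A=np.c_[b@ex+.105+.145,np.ones(len(p))]
    z=p[:,2];c,_,_,_=np.linalg.lstsq(A,z,rcond=None);print(n,len(p),"slope",c[0],"z mean",z.mean(),np.median(z),"box x range",(b@ex+.105).min(),(b@ex+.105).max(), p.mean(0))
    t=P[300:330,330:350] if n[0]=="s" else P[250:300,330:400]; print(" table",np.median(P[380:400,150:250,2]))
E
```

```text
side0 279 slope -0.2433205866129754 z mean 0.10991876611695178 0.1103878915646771 box x range -0.16129958168639852 -0.09869956520642027 [ 0.52964638 -0.16081402  0.10991877]
 table -0.00035269057879150356
side6 252 slope 0.3089283461619631 z mean 0.06654969699092333 0.06669663592526709 box x range -0.16751053437500224 -0.13687646317430724 [ 0.52234376 -0.16380508  0.0665497 ]
 table -0.0003636266620062889
top0 170 slope -0.03722191179369888 z mean 0.11126356671115589 0.11121786878011053 box x range -0.1621300968599712 -0.1279000160232739 [ 0.52899213 -0.15945582  0.11126357]
 table 0.0007148754636611132
top6 149 slope 0.27360613067323214 z mean 0.06772471072956832 0.06785347945332587 box x range -0.16728581650941476 -0.13766613246939247 [ 0.52229103 -0.16036879  0.06772471]
 table 0.004903175335281618
```

```bash
python3 - <<'E'
from go import *
for n in("side6","top6"):
    f=np.load(n+".npz");P=cloud(f);g=f["image"].astype(int)
    k=project(f,[[.522,-.163,.062]])[0].astype(int);print(n,k)
    np.set_printoptions(linewidth=200)
    print((P[k[1]-14:k[1]+16:2,k[0]-16:k[0]+18:2,2]*1000).round(0).astype(int))
    print((g[k[1]-14:k[1]+16:2,k[0]-16:k[0]+18:2].max(-1)))
E
```

```text
side6 [285 314]
[[  0   0   0   0   0   0   0   0  -1  -1   1   1  -1   0   3   1  66]
 [  0   0  -1   0  -2   1   3   0  68  73  -2   1   1   0  69  68  67]
 [  1   0   0   2  -1  -1   1  68  71  71  69  -1  69  70  70  69  64]
 [ -2  -2   0  -1   0  -1  66  70  70  73  71  72  70  72  69  64  63]
 [  3 936   1   2   0  67  70  66  68  70  69  71  70  65  66   1  -2]
 [ -2   2   2   1  66  65  67  71  65  69  71  70  70  69  -1  -1   1]
 [  1  -1   1  61  63  65  64  66  68  67  69  72  68  72  -1  -1  -1]
 [  2   0   2   0  61  61  65  64  66  69  68  71  72  72  66  -1   3]
 [  1  -3   4   0   0  62  62  67  66  66  68  67  67  65   2  -1   3]
 [ -1  -1   0   0  -1  59  62  65  66  67  66  65  62  -3   1   0  -1]
 [  1   0   2   0   3  -2  62  62  64  62  62   0   1   1   0  -1   2]
 [ -1  -1  -1  -1  -2   1  -1  62  64  63  -3  -2   0  -1  -1   2  -1]
 [ -1   2   0  -2  -2  -1  -1  59  62  58  -2  -4   2  -1  -1  -1   0]
 [  0  -1  -1  -4   0  -4  -1   1   2   2  -3   0  -2  -1   0  -1   0]
 [ -3  -1   0   3   1  -1  -3  -3   1  -3  -5  -1   1  -1  -5  -2   0]]
[[190 190 191 191 
[... 2749 characters left out ...]
165 164 105  16  19  16  21  18  14 118 169 167 166 166 165]
 [168 167 168 170  89  22  20  19  22  17  13  74 174 168 168 165 166]
 [169 167 167 176 101  15  13  20  21  15  19  44 177 164 167 167 168]
 [166 168 140 107 107   6  17  13  13  19  13   8 181 169 167 165 169]
 [168 169 115 120 121  23  16  18   7  14   9  22 158 163 168 166 166]
 [165 169 131 119 124  54  18  27  54 104 141 180 169 166 168 164 168]
 [169 168 159 124 127 110 121 117 112 149 169 166 170 168 166 164 167]
 [170 170 174 125 129 129 130 126 124 142 170 169 166 171 170 169 170]
 [167 167 168 131 142 140 155 169 173 166 166 165 165 167 167 166 168]
 [167 166 166 167 168 168 165 167 168 166 164 168 166 166 165 166 164]]
```

The camera gives a lid angle of 1.209 rad, which matches the kinematics. The lever pad is down and tilted as when held. Bringing the lid back to about 0.93.

```bash
python3 -m handwheel '[{"dx":-0.018,"dy":0,"dz":0.0072,"ax":0,"ay":0,"az":0},{"dx":-0.034,"dy":0,"dz":0.0148,"ax":0,"ay":0,"az":0},{"dx":-0.0468,"dy":0,"dz":0.0225,"ax":0,"ay":0,"az":0},{"dx":-0.0612,"dy":0,"dz":0.0325,"ax":0,"ay":0,"az":0},{"dx":-0.0612,"dy":0,"dz":0.0325,"ax":0,"ay":0,"az":0}]'
python3 -m handwheel '[{"dx":0,"dy":0,"dz":0,"ax":0,"ay":0,"az":0},{"dx":0,"dy":0,"dz":0,"ax":0,"ay":0,"az":0},{"dx":0,"dy":0,"dz":0,"ax":0,"ay":0,"az":0}]'
python3 th.py; python3 ang.py; ls pics
```

```text
time: 10.3
tool_pos: [0.5874, 0.0533, 0.2927]
tool_rot: [0.001, 0.996, 0.094, 0.0]
contact_force: [-3.5, -4.1, 5.7]
gripper_width: 0.114
time: 10.68
tool_pos: [0.5883, 0.0535, 0.2934]
tool_rot: [0.001, 0.996, 0.094, 0.001]
contact_force: [-4.5, -3.3, 4.5]
gripper_width: 0.108
theta 0.9304827308166921 r 0.2565215276884524 0.0001644322308332058 outward F 6.662550989860837 tang -1.345401016412397 [-0.63911451  0.54714434 -0.01468612]
lid n [ 0.776 -0.006  0.631] angle 0.8884 N 898 rms 0.0014
pad z 0.06503119822964787
side0.png
side1.png
side2.png
side3.png
side4.png
side5.png
side6.png
side_t1072.png
top0.png
top1.png
top2.png
top6.png
```

```bash
python3 -m handwheel '[{"dx":0,"dy":0,"dz":0,"ax":0,"ay":0,"az":0},{"dx":0,"dy":0,"dz":0,"ax":0,"ay":0,"az":0},{"dx":0,"dy":0,"dz":0,"ax":0,"ay":0,"az":0},{"dx":0,"dy":0,"dz":0,"ax":0,"ay":0,"az":0}]'
python3 th.py; python3 ang.py;  python3 -c "
from plant import manip;print(manip.state()['joint_vel'].round(4))"; ls pics/side_t*
```

```text
time: 11.22
tool_pos: [0.5883, 0.0535, 0.2935]
tool_rot: [0.001, 0.996, 0.094, 0.001]
contact_force: [-2.5, -3.9, 6.0]
gripper_width: 0.111
theta 0.9307856809398336 r 0.2565661270029111 0.00015240993880490453 outward F 6.692566768164223 tang 1.0826253699808874 [-0.70398619  0.62012984 -0.04002236]
lid n [ 0.776 -0.006  0.63 ] angle 0.8886 N 903 rms 0.0014
pad z 0.06645117380620302
[-0.0004 -0.0001 -0.0014 -0.0021  0.0001  0.0002]
pics/side_t1072.png
pics/side_t1127.png
```

View pics/side_t1072.png

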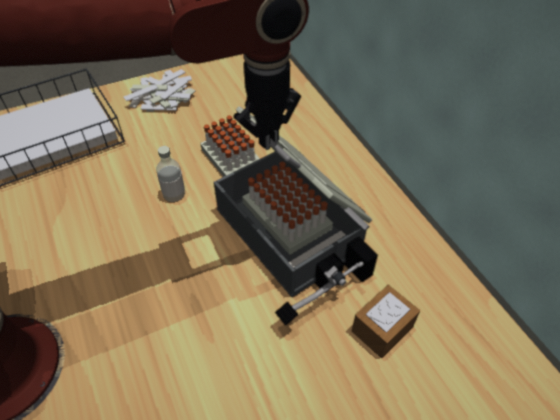

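The gripper holds the bar at (270,135), the pad is still down at (287,313), and the bystanders are in place. Both angle estimates are inside the band and the lid is steady, so I'm handing in.

```bash
python3 -c "
from plant import manip;print(manip.job_done())"; python3 th.py
```

```text
the job is handed in; nothing more can be done
None
the job is handed in; nothing more can be done
```

I pressed the lever down to its stop and it stayed down when released. I then gripped the lid by its bar, raised it to about 1.21 rad, and brought it back. The job was handed in at about 11.3 s with the gripper still holding the bar; no verdict was reported.

- **Lid angle at the end:** 0.93 rad from the arm position and 0.89 rad from the camera. They disagree by 0.04 rad, but both are inside the 0.82–1.03 band. At the top, the two agreed within 0.002 rad.
- **Stillness:** two looks 0.55 s apart gave the same angle, and joint speeds were about zero.
- **Grip:** the opening stayed at about the bar's thickness. The measured arc radius was 256 mm instead of 250 mm, so my hinge estimate is off or the bar slid a few mm in the fingers. About 7 N of outward force remained in the grip.
- **Lever:** the pad's depth reading was 65–67 mm, against the stated 62 mm when held. Read literally, that is about 0.34 rad, close to the 0.33 limit. The pad's tilt fitted between 0.27 and 0.38 rad depending on the fit, so I could not confirm 0.37. The pad had not risen in any picture after I let go of it.
- **Bystanders:** the spare rack, bottle and swab box stood in the same places in the last pictures. I checked this by eye and did not measure it.

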